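# Slide the parts box shut and turn its lock across

## Robot

A 6-joint arm with a two-finger parallel gripper is mounted at the origin on a cart in front of the work surface, level with it; the furniture and walls round the work are solid. World frame = base frame: x ahead of the robot, y to its left, z up, the work surface at z = 0. Lengths are in m, angles in rad, forces in N, time in s.
With the tool pointing down it reaches from about 0.4 to 0.825 m from the base axis. Payload 7 kg.
Tool frame: the origin (TCP) lies on the centre line of the jaws, within the pads' length; the fingertips stand 22 mm ahead of it and the grasp point (between the pads) lies 3 mm ahead of it; z points along the fingers, y is the line along which they close (so a half turn about z gives the same grasp; the last joint's range is limited). The gripper opens to 85 mm and grips with 20 to 120 N. Pads are 22 mm wide; open, the fingers measure 114 mm over their backs; the gripper's body (76 mm by 85 mm) begins 54 mm behind the grasp point. The pads swing forward as they close: fully open they stand 13 mm farther back than shut.
Start: joints at [-0.891, 0.359, 0.012, 0, -1.224, -0.288], TCP at [0.258, -0.624, 0.253] pointing down, gripper open.
Joint ranges: [-3.07, 3.07], [-1.43, 2.12], [-1.02, 1.25], [-3.03, 1.67], [-3.05, -0], [-3.03, 3.03]. Speed limits (rad/s): [2.39, 2.39, 3.01, 3.14, 3.14, 3.14].

## Interface

Orientations are given as a rotation vector (axis times angle).
In Python, from rig import robot gives the robot as it stands.
- The arm moves only by the tool step_arm, never from a script. Its argument "commands" is a list of rows, each a list of 2 entries, a list of its own where there are three numbers: the shift along the tool's x, y, z each as a share of 250 mm, from -1 to 1, then the turn about the tool's z as a share of 180 degrees, from -1 to 1. In form: [[[dx, dy, dz], yaw], ...]. A call has 1 to 8 rows; each row is the pose to reach, as a shift and turn from the pose commanded when the call began, along the tool's axes at that moment, turning the shorter way round; what a row does not reach only later rows make up. A row lasts 1/10 s, in which the tool goes at most 50 mm and 8.59 degrees, less where a joint would pass 70% of its speed; a pose out of reach is approached as far as the arm can. A call with a number of a shift or a turn outside -1 to 1 is refused whole. A call with a gripper value outside its range is refused whole. "gripper" is the gripper command: -1 is shut, 1 is fully open, values between are in proportion, set as the call begins (left out, the last holds). The fingers move at their own pace and stop on an object; "force" is the grip in N (left out, the last holds). Time passes only in rows, so rows that repeat a pose let the fingers close. It gives the time, the measured TCP pose, the force, the opening and the grip force at its end, in the units of the state.
- robot.state(): the state, without advancing time (a new reading comes with each control period).
- robot.snapshot(name): name is "side" or "top"; returns a dict with "image" (400x640x3 uint8, red, green, blue), "z_map" (400x640 float32, m along the optical axis (not along the pixel's ray), 0 where there is no reading), "K" (3x3 intrinsics, pixels), "rvec" (rotation vector, rad) and "tvec" (3), from world to camera coordinates, as OpenCV has them. Camera axes: x right, y down, z forward; pixel columns grow to the right and rows downward; lengths in m; the calibration is good to about 2 mm. A picture is of the moment at which its call begins.
- robot.close_job(): hands the job in; it is judged then, once.
The state is a dict: "time": time; "joint_positions": joint angles; "qd": joint speeds; "tau": joint torques, N m; "tcp_pos": TCP position; "eef_rot": TCP orientation; "ft_force": force on the tool from outside, world axes, zero at the start; "torque": the same for the moment, N m; "finger_gap": finger opening in m; "finger_force": force on a finger pad.
Only numpy, scipy, OpenCV 4.12 (cv2) and the standard library are available. Lean on these libraries where they do the work, as an engineer would, in place of code of your own. Each camera call takes 0.05 s, during which the arm holds its last target. There are 200 camera calls.

## Task

The small wooden parts box on the saw table has been left open. With the fingertips, push its sliding lid fully home, and only then push the red turn-button round until it lies square across the lid, right in front of the dark bar, so that the lid cannot slide back. Only push: do not pinch the bar or the button, leave the brass knob and the nut in the box, leave the tape measure, the walnut block and the wax tin where they stand, and finish with the hand clear.

Things in the scene. Friction and masses are not known exactly. Their poses are not given: they have to be found in the camera images.
- parts_box: Pale wooden box, 180 (its x) x 130 (its y) x 60 mm high, held fast to the table; origin at the centre of its underside, z up. The lid slides along its x axis: +x shuts it, and an open lid stands out past the -x end. Walls 12 mm; side walls 60 mm high, the -x wall only 48 mm so that the lid passes over it. As the robot sees it the -x end points to the left and the -y side faces the robot, within about 0.35 rad.
- lid (a joint): How far the flat brown lid is open, m: 0 = fully home against its stop, up to 0.12. The lid is 166 x 104 x 6 mm, its upper face 56 mm above the table. It slides with about 1.5 N of friction and stays where it is left.
- bar_face (a point): On the dark wooden bar that stands across the lid and moves with it: centre of the bar's front (box -x) face, 69 mm above the table. The bar is 70 mm long (box y), 14 mm thick (box x) and rises 26 mm over the lid, from 56 to 82 mm above the table; in front of it 33 mm of flat lid lie free. With the lid home this point is at x = -56 mm, y = 0 in the box frame. Push here towards box +x; fingers that press on its front and rear faces together are pinching it.
- turn_button (a joint): Angle of the red turn-button, rad: 0 = locked, square across the lid (pointing along box +y from its pivot, its stop, 3 mm in front of the bar of a shut lid); 1.57 = pointing along box -x out over the end of the box; larger (to 2.3) = swung farther out, towards box -y. Starts between 1.6 and 2.1. It grows anticlockwise seen from above. The pivot's friction (0.08 N m) lets it stay where it is left.
- pivot (a point): Pivot axis of the turn-button, on the top of the box's -y side wall at x = -66 mm, y = -57 mm in the box frame, 74 mm above the table (mid-height of the button).
- button_tip (a point): Free end of the turn-button, 85 mm from the pivot, at mid-height. The button is a straight red bar 16 mm wide, from 62 to 86 mm above the table. It is pushed on its outer side: the side that faces box -x when locked, and box -y when it points out over the end.
- brass_knob: Brass knob, 29 mm across, 32 mm high, standing loose in the compartment at the box's +x end; origin at the centre of its underside.
- hex_nut: Steel hexagon nut, 32 mm across, 13 mm high, lying loose in the same compartment; origin at the centre of its underside.
- tape_measure: Yellow tape measure, 36 x 93 x 64 mm high, standing loose beyond the box; origin under its middle.
- walnut_block: Dark walnut block, 45 x 60 x 35 mm high, loose beside the box's +x end; origin at the centre of its underside.
- wax_tin: Round pale wax tin, 72 mm across, 26 mm high, loose beside the box's -y side; origin at the centre of its underside.
Mind the look-alikes: they are no part of the job. Of the things like the hex_nut, leave any that is pink; of the rest the smaller one is meant.

How it is judged:
On the way:
1. the lid is pushed home while the turn-button is still swung clear (value of joint lid below 0.004 m and value of joint turn_button above 1.3 rad), for 0.2 s.
At the end, for the whole second after the job is handed in: The lid is within 4 mm of fully home, the turn-button within 0.1 rad of square across the lid, the knob and the nut are in the box, and the tape measure, walnut block and wax tin are within 20 mm of where they stood (value of joint lid below 0.004 m and value of joint turn_button below 0.1 rad and z of each of brass_knob, hex_nut in the frame of parts_box below 0.04 m and horizontal distance between each of brass_knob, hex_nut and parts_box below 0.1 m and distance of each of tape_measure, walnut_block, wax_tin from where it was at the start of the episode below 0.02 m); the robot touches nothing.
It fails at once if the turn-button is swung across (below 1.2 rad) while the lid is more than 10 mm open (value of joint lid above 0.01 m and value of joint turn_button below 1.2 rad).
It fails at once if the bar on the lid is pinched between the fingers (contact force between the fingers and lid_c1 above 3 N and contact force between the fingers and lid_c2 above 3 N).
It fails at once if the turn-button is pinched between the fingers (contact force between the fingers and turn_button_c0 above 3 N and contact force between the fingers and turn_button_c1 above 3 N).
It fails at once if the brass knob or the nut is lifted out of the box (z of any of brass_knob, hex_nut in the frame of parts_box above 0.04 m).
It fails at once if the tape measure, walnut block or wax tin is lifted or moved by more than 20 mm (distance of any of tape_measure, walnut_block, wax_tin from where it was at the start of the episode above 0.02 m).
It also fails if it takes over 51 s, if anything falls off the work surface, if the arm or the gripper's body presses on something with over 40 N, if the wrist force passes 120 N, or if a joint passes its speed limit or range.

## Working session

There is one attempt and no reset: what is moved stays moved. The work goes in short steps, Python scripts to look and compute and a tool call to move; the robot and the scene stay as the last step left them, time stands still between calls to the robot, and variables do not carry over. Pictures are saved under pics/ and viewed, at most 10 in all, crops included, and the job is handed in when it is done.

Besides the shell and the picture viewer there is one more tool, called after "Emit:" in YAML: its name, and indented under it one key for each argument. step_arm: Moves the arm, as the interface text tells. Its arguments: {"type":"object","properties":{"commands":{"type":"array"},"gripper":{"type":"number"},"force":{"type":"number"}},"required":["commands"]}

```bash
mkdir -p pics; ls; python3 - <<'E'
from rig import robot
import cv2,numpy as np
for n in ("top","side"):
    s=robot.snapshot(n); cv2.imwrite(f"pics/{n}0.png",s["image"][:,:,::-1])
    np.savez(f"{n}0.npz",**s)
    R=cv2.Rodrigues(np.array(s["rvec"]))[0]; print(n,s["K"],-R.T@np.array(s["tvec"]).ravel())
print(robot.state())
E
```

```text
pics
top [[405.17244173   0.         308.0433667 ]
 [  0.         405.17244173 199.5957169 ]
 [  0.           0.           1.        ]] [ 0.4115642  -0.02910611  0.904035  ]
side [[434.67422318   0.         318.25012781]
 [  0.         434.67422318 196.47367535]
 [  0.           0.           1.        ]] [ 0.32035589 -0.66570529  0.56174089]
{'time': 0.1, 'joint_positions': array([-8.90901521e-01,  3.59310149e-01,  1.11516117e-02, -2.92493707e-04,
       -1.22408845e+00, -2.88077590e-01]), 'qd': array([ 0.00098356, -0.00086163,  0.00152472,  0.00028088,  0.00222974,
        0.00155787]), 'tau': array([ 8.69801061e-04, -5.84764087e+01,  2.94109726e+01,  6.95462510e+00,
       -3.16054611e-03, -6.93518501e-06]), 'tcp_pos': array([ 0.25757202, -0.62349987,  0.25246403]), 'eef_rot': array([ 6.11298062e-01, -3.08110413e+00, -2.21769162e-03]), 'ft_force': array([-0.39519674,  0.09344042,  0.08106645]), 'torque': array([ 0.03285777, -0.00328844,  0.01697449]), 'finger_force': 0.0, 'finger_gap': 0.08539144170269182}
```

View pics/top0.png

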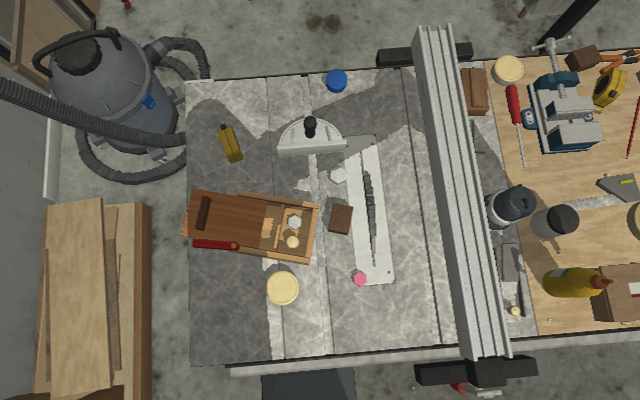

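View pics/side0.png

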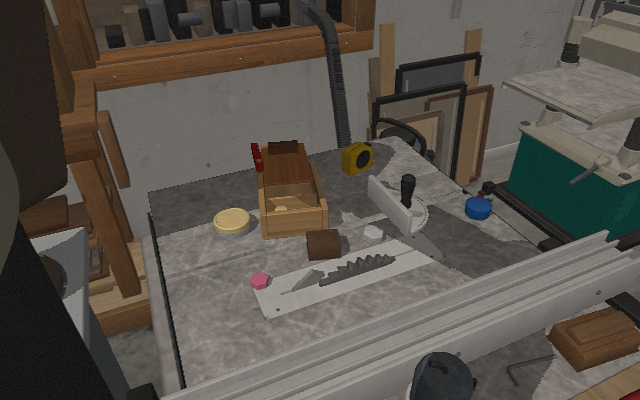

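```bash
cat > h.py <<'E'
import numpy as np,cv2
def cloud(s):
    z=s["z_map"]; K=s["K"]; R=cv2.Rodrigues(np.array(s["rvec"]))[0]; t=np.array(s["tvec"]).ravel()
    v,u=np.mgrid[:z.shape[0],:z.shape[1]]
    P=np.stack([(u-K[0,2])/K[0,0]*z,(v-K[1,2])/K[1,1]*z,z],-1)
    return (P-t)@R
def ray(s,uv,h):
    K=s["K"]; R=cv2.Rodrigues(np.array(s["rvec"]))[0]; t=np.array(s["tvec"]).ravel()
    uv=np.atleast_2d(uv).astype(float)
    d=np.c_[(uv-K[[0,1],[2,2]])/K[0,0],np.ones(len(uv))]@R; c=-R.T@t
    return c+d*((h-c[2])/d[:,2])[:,None]
E
python3 - <<'E'
from h import *
s=dict(np.load("top0.npz")); im=s["image"]; P=cloud(s); Z=P[...,2]
c=im[175:315,170:365,::-1]; cv2.imwrite("pics/crop0.png",cv2.resize(c,None,fx=4,fy=4,interpolation=cv2.INTER_CUBIC))
hsv=cv2.cvtColor(im,cv2.COLOR_RGB2HSV); roi=np.zeros(Z.shape,bool); roi[180:270,175:330]=1
red=roi&((hsv[...,0]<6)|(hsv[...,0]>174))&(hsv[...,1]>170)&(hsv[...,2]>60)
v,u=np.nonzero(red); print("red",len(u),cv2.minAreaRect(np.c_[u,v].astype(np.float32)), np.median(Z[red]),ray(s,cv2.boxPoints(cv2.minAreaRect(np.c_[u,v].astype(np.float32))),.086))
for lo,hi in((.035,.1),(.052,.066),(.07,.1)):
    m=roi&(Z>lo)&(Z<hi)
    p=P[m][:,:2].astype(np.float32); r=cv2.minAreaRect(p); print(lo,len(p),r,cv2.boxPoints(r).round(3).tolist())
E
```

```text
red 337 ((215.1796417236328, 244.25437927246094), (46.092742919921875, 8.29350471496582), 4.573921203613281) 0.08515923131354305 [[0.52029305 0.19540363 0.086     ]
 [0.53694342 0.19370745 0.086     ]
 [0.52158914 0.10134623 0.086     ]
 [0.50503866 0.10345703 0.086     ]]
0.035 5715 ((0.5615905523300171, 0.06629037857055664), (0.30680033564567566, 0.13521234691143036), 77.19686889648438) [[0.4620000123977661, -0.06800000369548798], [0.593999981880188, -0.09799999743700027], [0.6620000004768372, 0.20100000500679016], [0.5299999713897705, 0.23100000619888306]]
0.052 4628 ((0.5650156736373901, 0.07970316708087921), (0.27880212664604187, 0.1342185139656067), 76.9208755493164) [[0.46799999475479126, -0.04100000113248825], [0.5989999771118164, -0.07100000232458115], [0.6620000004768372, 0.20000000298023224], [0.531000018119812, 0.23100000619888306]]
0.07 657 ((0.5665578842163086, 0.14147740602493286), (0.09406217187643051, 0.10674607008695602), 80.67588806152344) [[0.5059999823570251, 0.10400000214576721], [0.6119999885559082, 0.0860000029206276], [0.6269999742507935, 0.17900000512599945], [0.5220000147819519, 0.19699999690055847]]
```

View pics/crop0.png

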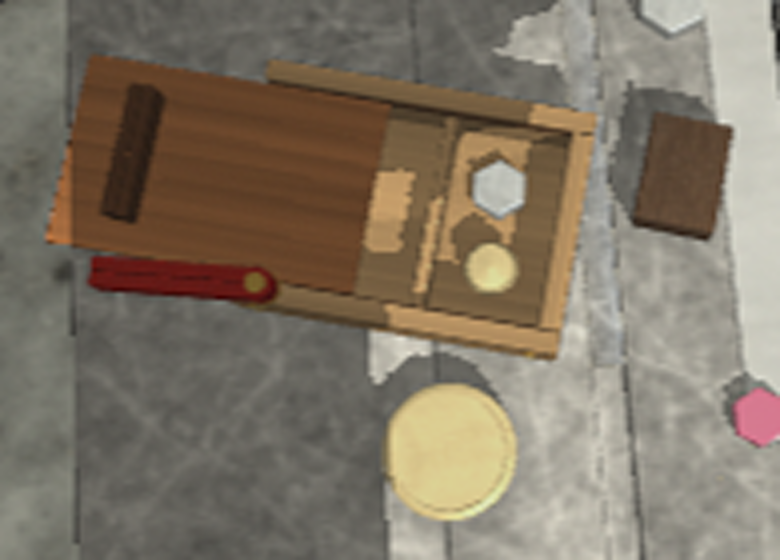

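```bash
python3 - <<'E'
from h import *
s=dict(np.load("top0.npz")); im=s["image"]; P=cloud(s); Z=P[...,2]
hsv=cv2.cvtColor(im,cv2.COLOR_RGB2HSV); roi=np.zeros(Z.shape,bool); roi[180:270,175:330]=1
red=roi&((hsv[...,0]<6)|(hsv[...,0]>174))&(hsv[...,1]>150)
m=roi&(Z>.074)&(Z<.1)&~cv2.dilate(red.astype(np.uint8),np.ones((5,5))).astype(bool)
r=cv2.minAreaRect(P[m][:,:2].astype(np.float32)); print("bar",r,cv2.boxPoints(r).round(3).tolist(),np.median(P[m],0))
a=np.deg2rad(-103.0)
def fit(a):
    ex=np.array([np.cos(a),np.sin(a)]); ey=np.array([-ex[1],ex[0]]); return ex,ey
m=roi&(Z>.0565)&(Z<.064)&~cv2.dilate(red.astype(np.uint8),np.ones((5,5))).astype(bool)
p=P[m][:,:2]
for d in(-105,-104,-103,-102,-101):
    ex,ey=fit(np.deg2rad(d)); X=p@ex;Y=p@ey
    print(d,"x",np.percentile(X,[99,99.8]),"y",np.percentile(Y,[.3,1,99,99.7]))
piv=ray(s,[170+255/4-.4,175+283/4-.4],.088)[0]; print("pivot",piv)
c=ray(s,[[170+597/4-.4,175+115/4-.4],[170+557/4-.4,175+330/4-.4],[170+267/4-.4,175+60/4-.4]],.06); print(c)
print("tipmid",ray(s,[170+91/4-.4,175+272/4-.4],.086))
for n,uv in dict(bar=[(130,84),(165,92),(138,213),(105,207)]).items(): print(n,ray(s,np.array(uv)/4+[169.6,174.6],.082))
E
```

```text
bar ((0.5612714886665344, 0.16129183769226074), (0.12248018383979797, 0.052863478660583496), 23.993202209472656) [[0.4950000047683716, 0.16099999845027924], [0.515999972820282, 0.1120000034570694], [0.628000020980835, 0.16200000047683716], [0.6060000061988831, 0.20999999344348907]] [0.59046309 0.17408497 0.08096689]
-105 x [-0.08592712 -0.08532681] y [0.46204894 0.46257466 0.59113774 0.59169339]
-104 x [-0.07666904 -0.07597608] y [0.46457131 0.46513125 0.59406952 0.5946953 ]
-103 x [-0.06715938 -0.06590703] y [0.46639298 0.46719322 0.59767264 0.59863854]
-102 x [-0.05738674 -0.05573931] y [0.46787494 0.46886397 0.60098114 0.60256291]
-101 x [-0.04745145 -0.04561335] y [0.46903847 0.4704992  0.60445841 0.60638031]
pivot [0.51536007 0.11164385 0.088     ]
[[ 0.59297885 -0.06907879  0.06      ]
 [ 0.4813477  -0.03809753  0.06      ]
 [ 0.63809787  0.10475344  0.06      ]]
tipmid [[0.52820277 0.19427707 0.086     ]]
bar [[0.62533932 0.17297938 0.082     ]
 [0.61951005 0.15494816 0.082     ]
 [0.55702814 0.17074752 0.082     ]
 [0.56156843 0.18749695 0.082     ]]
```

```bash
python3 - <<'E'
from h import *
s=dict(np.load("top0.npz")); P=cloud(s).reshape(-1,3)
a,b=np.array([.258,-.624]),np.array([.601,.22]); d=(b-a)/np.linalg.norm(b-a); L=np.linalg.norm(b-a)
q=P[:,:2]-a; t=q@d; w=abs(q@[-d[1],d[0]])
for k in np.arange(0,L,.1):
    m=(t>=k)&(t<k+.1)&(w<.09)&(P[:,2]<.6); print(round(k,1),m.sum(),P[m,2].max() if m.any() else 0)
E
```

```text
0.0 3003 0.15265275101173872
0.1 3606 0.15257102499510927
0.2 4328 0.07942871906558255
0.3 4594 0.07886114566557421
0.4 3775 0.025441752927575563
0.5 3794 0.0384078179890008
0.6 3842 0.06387077272224133
0.7 4069 0.09014937241611383
0.8 3453 0.08861774063137169
0.9 417 0.058603200814464025
```

Emit:
step_arm:
  commands:
    - [[-0.852, 0.865, 0], 0]
    - [[-0.852, 0.865, 0], 0]
    - [[-0.852, 0.865, 0], 0]
    - [[-0.852, 0.865, 0], 0]
    - [[-0.852, 0.865, 0], 0]
    - [[-0.852, 0.865, 0], 0]
    - [[-0.852, 0.865, 0], 0]
  gripper: -1
  force: 20

```text
time: 0.8
tcp_pos: [0.3734, -0.3386, 0.2536]
eef_rot: [-0.618, 3.079, 0.0]
ft_force: [-0.3, -1.5, 0.7]
finger_gap: 0.0001
finger_force: 0.0
```

Emit:
step_arm:
  commands:
    - [[-0.852, 0.865, 0], 0]
    - [[-0.852, 0.865, 0], 0]
    - [[-0.852, 0.865, 0], 0]
    - [[-0.852, 0.865, 0], 0]
    - [[-0.852, 0.865, 0], 0]
    - [[-0.852, 0.865, 0], 0]
    - [[-0.852, 0.865, 0], 0]

```text
time: 1.5
tcp_pos: [0.488, -0.0576, 0.2531]
eef_rot: [-0.618, 3.08, 0.0]
ft_force: [-0.3, -0.2, 0.1]
finger_gap: -0.0003
finger_force: 0.0
```

Emit:
step_arm:
  commands:
    - [[-0.852, 0.865, 0], -0.297]
    - [[-0.852, 0.865, 0], -0.297]
    - [[-0.852, 0.865, 0], -0.297]
    - [[-0.852, 0.865, 0], -0.297]
    - [[-0.852, 0.865, 0], -0.297]
    - [[-0.852, 0.865, 0], -0.297]
    - [[-0.852, 0.865, 0], -0.297]
    - [[-0.852, 0.865, 0], -0.297]

```text
time: 2.3
tcp_pos: [0.6007, 0.2205, 0.2518]
eef_rot: [1.933, -2.474, -0.0]
ft_force: [-0.3, 0.0, -0.4]
finger_gap: 0.0003
finger_force: 0.0
```

Emit:
step_arm:
  commands:
    - [[0, 0, 0.4], 0]
    - [[0, 0, 0.4], 0]
    - [[0, 0, 0.4], 0]
    - [[0, 0, 0.4], 0]

```text
time: 2.7
tcp_pos: [0.6008, 0.2184, 0.154]
eef_rot: [1.93, -2.477, 0.001]
ft_force: [0.5, 0.2, 1.6]
finger_gap: -0.0002
finger_force: 0.0
```

```bash
python3 - <<'E'
from rig import robot
from h import *
s=robot.snapshot("side"); st=robot.state(); print(st["tcp_pos"])
P=cloud(s); t=st["tcp_pos"]
m=(np.linalg.norm(P[...,:2]-t[:2],axis=-1)<.03)&(P[...,2]>.07)
print(m.sum()); print(P[m][:,2].min() if m.any() else 0, np.sort(P[m][:,2])[:20])
uv=cv2.projectPoints(np.array([t,t-[0,0,.022]]),s["rvec"],s["tvec"],s["K"],None)[0].reshape(-1,2); print(uv)
u,v=uv.mean(0).astype(int); c=s["image"][max(v-60,0):v+80,u-80:u+110,::-1]; cv2.imwrite("pics/c1.png",cv2.resize(c,None,fx=4,fy=4)); print(u,v)
E
```

```text
[0.60180706 0.21930896 0.15573601]
1022
0.1327376541093176 [0.13273765 0.1343721  0.1344095  0.13494673 0.13498545 0.13526738
 0.13599131 0.13623179 0.13625366 0.13644461 0.1378742  0.13801186
 0.13824933 0.13844318 0.13846285 0.13917584 0.13958319 0.13964896
 0.14017484 0.14053591]
[[277.64477789 104.44358278]
 [278.29055295 113.38391734]]
277 108
```

View pics/c1.png

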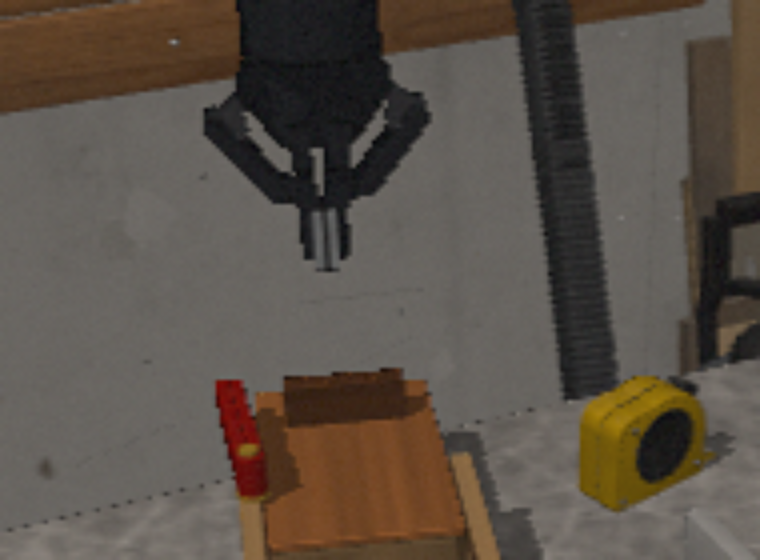

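Emit:
step_arm:
  commands:
    - [[0, 0, 0.26], 0]
    - [[0, 0, 0.26], 0]
    - [[0, 0, 0.26], 0]
    - [[0, 0, 0.26], 0]

```text
time: 3.15
tcp_pos: [0.6023, 0.2204, 0.0913]
eef_rot: [-1.93, 2.474, -0.001]
ft_force: [-0.1, -0.1, 1.0]
finger_gap: 0.0004
finger_force: 0.0
```

Emit:
step_arm:
  commands:
    - [[0.06, 0, 0.01], 0]
    - [[0.12, 0, 0.01], 0]
    - [[0.18, 0, 0.01], 0]
    - [[0.24, 0, 0.01], 0]
    - [[0.3, 0, 0.01], 0]
    - [[0.36, 0, 0.01], 0]
    - [[0.42, 0, 0.01], 0]
    - [[0.46, 0, 0.01], 0]

```text
time: 3.95
tcp_pos: [0.572, 0.1066, 0.0858]
eef_rot: [1.931, -2.477, -0.0]
ft_force: [0.1, 2.8, 0.8]
finger_gap: -0.0003
finger_force: 1.0
```

Emit:
step_arm:
  commands:
    - [[0.01, 0, 0], 0]
    - [[0.02, 0, 0], 0]
    - [[0.03, 0, 0], 0]
    - [[0.03, 0, 0], 0]
    - [[0.03, 0, 0], 0]

```text
time: 4.45
tcp_pos: [0.5706, 0.1009, 0.0855]
eef_rot: [1.932, -2.476, -0.0]
ft_force: [-0.6, -1.4, 0.3]
finger_gap: -0.0001
finger_force: 0.0
```

Emit:
step_arm:
  commands:
    - [[0.006, 0, 0], 0]
    - [[0.012, 0, 0], 0]
    - [[0.016, 0, 0], 0]
    - [[0.016, 0, 0], 0]

```text
time: 4.85
tcp_pos: [0.5702, 0.099, 0.0857]
eef_rot: [-1.93, 2.475, 0.002]
ft_force: [-0.5, 10.2, -3.0]
finger_gap: 0.0002
finger_force: 4.8
```

Emit:
step_arm:
  commands:
    - [[0.006, 0, 0], 0]
    - [[0.012, 0, 0], 0]
    - [[0.012, 0, 0], 0]
    - [[0.012, 0, 0], 0]

```text
time: 5.25
tcp_pos: [0.5702, 0.0987, 0.0858]
eef_rot: [-1.929, 2.471, 0.004]
ft_force: [-2.7, 22.8, -4.8]
finger_gap: -0.0003
finger_force: 10.4
```

Emit:
step_arm:
  commands:
    - [[-0.14, 0, 0], 0]
    - [[-0.24, 0, -0.1], 0]
    - [[-0.24, 0, -0.24], 0]
    - [[-0.24, 0.15, -0.28], 0]
    - [[-0.24, 0.3, -0.28], 0]
    - [[-0.24, 0.44, -0.28], 0]
    - [[-0.24, 0.44, -0.28], 0]

```text
time: 5.95
tcp_pos: [0.4737, 0.179, 0.1561]
eef_rot: [1.934, -2.475, -0.001]
ft_force: [0.9, 0.6, -0.2]
finger_gap: -0.0002
finger_force: 0.0
```

```bash
python3 - <<'E'
from rig import robot
from h import *
for n in("top","side"):
    s=robot.snapshot(n); st=robot.state(); t=st["tcp_pos"]
    np.savez(n+"1.npz",**s)
    im=s["image"]; c=im[175:315,170:365] if n=="top" else im[80:240,200:380]
    cv2.imwrite(f"pics/{n}1.png",cv2.resize(c[:,:,::-1],None,fx=4,fy=4,interpolation=cv2.INTER_CUBIC)[:600])
print(t,st["ft_force"])
C=np.array([.5541,.0330]);ex=np.array([-.2419,-.9703]);ey=np.array([.9703,-.2419])
print("box xy",(t[:2]-C)@ex,(t[:2]-C)@ey)
E
```

```text
[0.47670606 0.1794617  0.15639013] [-0.4036732   0.96294398  0.61035439]
box xy -0.12339019215007661 -0.11052442590788608
```

View pics/top1.png

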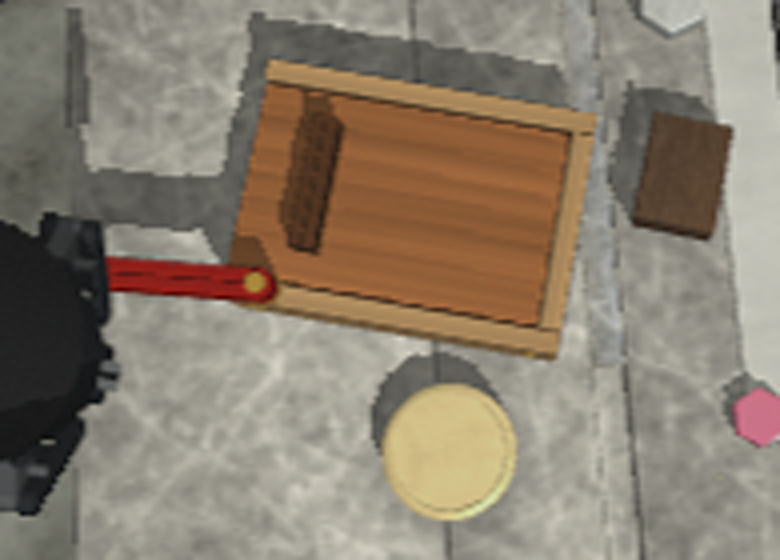

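View pics/side1.png

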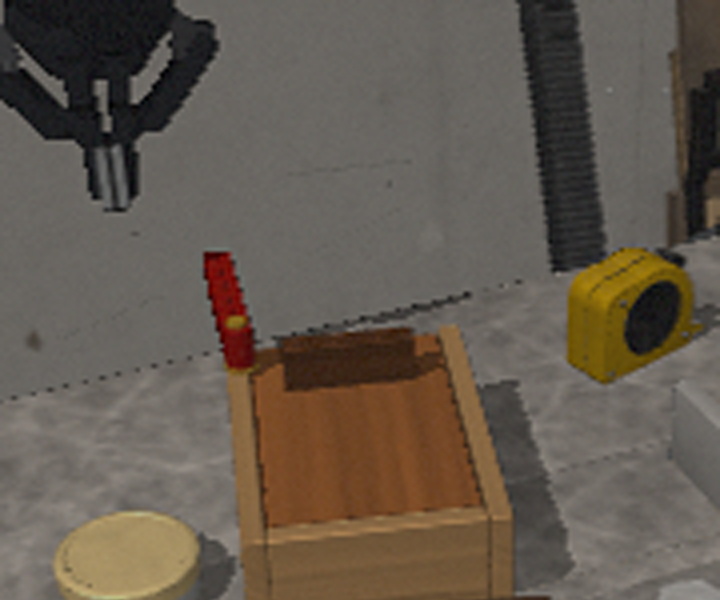

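Emit:
step_arm:
  commands:
    - [[-0.05, 0, 0.13], 0]
    - [[-0.05, 0, 0.265], 0]
    - [[-0.05, 0, 0.265], 0]
    - [[-0.05, 0, 0.265], 0]

```text
time: 6.45
tcp_pos: [0.4805, 0.1908, 0.0894]
eef_rot: [1.931, -2.476, 0.001]
ft_force: [0.6, 0.4, -0.3]
finger_gap: 0.0001
finger_force: 0.0
```

Emit:
step_arm:
  commands:
    - [[0, -0.06, 0], 0]
    - [[0, -0.11, 0], 0]
    - [[0, -0.16, 0], 0]
    - [[0, -0.21, 0], 0]
    - [[0.02, -0.26, 0], 0]
    - [[0.045, -0.3, 0], 0]
    - [[0.08, -0.335, 0], 0]
    - [[0.115, -0.365, 0], 0]

```text
time: 7.25
tcp_pos: [0.5624, 0.1404, 0.0896]
eef_rot: [-1.932, 2.477, -0.0]
ft_force: [-0.0, 2.6, 0.5]
finger_gap: 0.0001
finger_force: 1.4
```

Emit:
step_arm:
  commands:
    - [[0.03, -0.01, 0], 0]
    - [[0.06, -0.02, 0], 0]
    - [[0.075, -0.03, 0], 0]
    - [[0.085, -0.03, 0], 0]
    - [[0.085, -0.03, 0], 0]

```text
time: 7.75
tcp_pos: [0.5635, 0.1194, 0.0895]
eef_rot: [-1.931, 2.476, 0.001]
ft_force: [0.7, 6.7, -0.8]
finger_gap: -0.0001
finger_force: 3.0
```

Emit:
step_arm:
  commands:
    - [[0.005, 0, 0], 0]
    - [[0.01, 0, 0], 0]
    - [[0.01, 0, 0], 0]

```text
time: 8.05
tcp_pos: [0.5635, 0.1191, 0.0896]
eef_rot: [-1.93, 2.473, 0.003]
ft_force: [-0.7, 15.0, -3.2]
finger_gap: -0.0001
finger_force: 7.2
```

At the stop. Back off, rise and check.

Emit:
step_arm:
  commands:
    - [[-0.14, 0, 0], 0]
    - [[-0.26, 0, -0.1], 0]
    - [[-0.36, 0, -0.28], 0]
    - [[-0.4, 0, -0.45], 0]
    - [[-0.4, 0, -0.6], 0]
    - [[-0.4, 0, -0.6], 0]
    - [[-0.4, 0, -0.6], 0]

```text
time: 8.75
tcp_pos: [0.5867, 0.213, 0.24]
eef_rot: [-1.932, 2.477, 0.001]
ft_force: [-0.2, 0.1, -0.4]
finger_gap: 0.0
finger_force: 0.0
```

```bash
python3 - <<'E'
from rig import robot
from h import *
s=robot.snapshot("top"); st=robot.state(); print(st["tcp_pos"],st["ft_force"])
im=s["image"]; cv2.imwrite("pics/top2.png",cv2.resize(im[175:315,170:365,::-1],None,fx=4,fy=4,interpolation=cv2.INTER_CUBIC))
hsv=cv2.cvtColor(im,cv2.COLOR_RGB2HSV); roi=np.zeros(im.shape[:2],bool); roi[180:270,190:330]=1
red=roi&((hsv[...,0]<6)|(hsv[...,0]>174))&(hsv[...,1]>170)
v,u=np.nonzero(red); p=ray(s,np.c_[u,v],.086)[:,:2].astype(np.float32)
d=cv2.fitLine(p,cv2.DIST_HUBER,0,.01,.01).ravel(); d=d[:2]*np.sign(d[0]); print(len(u),d,"angle",np.arctan2(d[1],d[0])-np.arctan2(-.2419,.9703))
E
```

```text
[0.5862717  0.21263604 0.23875192] [ 0.52620848  0.05748189 -0.72821664]
368 [ 0.97622466 -0.21676113] angle 0.02582832797258014
```

View pics/top2.png

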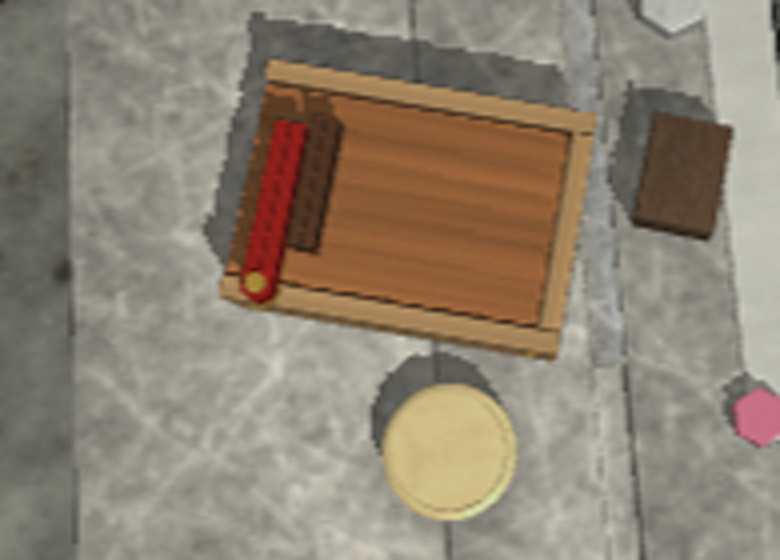

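The picture shows the lid home, the red button lying square in front of the bar (crop (258,283) to (288,125)), the tin and block unmoved, and the hand clear.

```bash
python3 -c "
from rig import robot
print(robot.close_job())"
```

```text
the job is handed in; nothing more can be done
None
```

The job is handed in: the lid was pushed fully home first, then the turn-button was pushed to its stop square across the lid (measured about 0.03 rad off), the tin and block look unmoved in the last picture, and the hand is clear; the interface gave no verdict.

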